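# Run a fingertip along the row of snap caps

### The job

Seven tube caps stand ajar in a curved row on the round sample carousel: close them all by running a fingertip lightly along the row in one pass, meeting every cap from its hinge side, so that each in turn is folded down flat over its tube. Keep the finger down at the row from the first cap until the last one is shut. Only touch: do not lift, shift or turn the carousel, press hard on it or bend a cap further open, and leave the things around it where they are.

Things in the scene. Friction and masses are not known exactly. Their poses are not given: they have to be found in the camera images.
- carousel: round grey loose disc, 220 mm across, 40 mm high, 2.4 kg. Origin: centre of its underside; z up. 24 tube positions, 15 degrees apart, on a circle of 85 mm radius; the seven centred on its +x axis have hinged white caps (cap_0 to cap_6, counter-clockwise from above; cap_3 on +x), the others are open holes. The black knob at the centre (28 mm across, top at 69 mm) is not used.
- seat_0 (a point): fixed point on the carousel: centre of the top face of cap_0 when that cap is shut, 46 mm above the work surface (6 mm above the disc's top). First of the row.
- seat_1 (a point): fixed point on the carousel: centre of the top face of cap_1 when that cap is shut, 46 mm above the work surface (6 mm above the disc's top)
- seat_2 (a point): fixed point on the carousel: centre of the top face of cap_2 when that cap is shut, 46 mm above the work surface (6 mm above the disc's top)
- seat_3 (a point): fixed point on the carousel: centre of the top face of cap_3 when that cap is shut, 46 mm above the work surface (6 mm above the disc's top)
- seat_4 (a point): fixed point on the carousel: centre of the top face of cap_4 when that cap is shut, 46 mm above the work surface (6 mm above the disc's top)
- seat_5 (a point): fixed point on the carousel: centre of the top face of cap_5 when that cap is shut, 46 mm above the work surface (6 mm above the disc's top)
- seat_6 (a point): fixed point on the carousel: centre of the top face of cap_6 when that cap is shut, 46 mm above the work surface (6 mm above the disc's top). Last of the row.
- cap_0 (a joint): hinge of cap 0, rad: 0 = folded down flat (stop), larger = more open; starts ajar at 0.45 to 0.75. Each cap: white disc 17 mm across, 3 mm thick, with a lip, 19.5 mm from hinge to lip; caps are 22 mm apart. The hinge lies 9.5 mm from the seat point on the cap_0 side of the row; the lip points towards cap_6.
- cap_1 (a joint): hinge of cap 1, rad: 0 = folded down flat (stop), larger = more open; starts ajar at 0.45 to 0.75. A fingertip coming from the cap_0 side folds each cap down; from the other side it would catch under the lip and force it open. A cap stays where it is left; about 1 N at the lip moves it.
- cap_2 (a joint): hinge of cap 2, rad: 0 = folded down flat (stop), larger = more open; starts ajar at 0.45 to 0.75. Like cap_0.
- cap_3 (a joint): hinge of cap 3, rad: 0 = folded down flat (stop), larger = more open; starts ajar at 0.45 to 0.75. Like cap_0.
- cap_4 (a joint): hinge of cap 4, rad: 0 = folded down flat (stop), larger = more open; starts ajar at 0.45 to 0.75. Like cap_0.
- cap_5 (a joint): hinge of cap 5, rad: 0 = folded down flat (stop), larger = more open; starts ajar at 0.45 to 0.75. Like cap_0.
- cap_6 (a joint): hinge of cap 6, rad: 0 = folded down flat (stop), larger = more open; starts ajar at 0.45 to 0.75. Like cap_0.
- rack: bystander: blue microtube rack 48 x 106 x 38 mm, origin at the centre of its underside
- vial: bystander: small brown vial 24 mm across, 51 mm high, origin at the centre of its underside
- beaker: bystander: glass beaker 45 mm across, 56 mm high, origin at the centre of its underside
- dish: bystander: flat round petri dish 61 mm across, 15 mm high, origin at the centre of its underside

How it is judged:
On the way, in this order (a step that is already met when the one before it is completed fails the run):
1. the first cap of the row (cap_0) is folded down (value of joint cap_0 below 0.15 rad), for 0.1 s.
2. then the middle cap (cap_3) (value of joint cap_3 below 0.15 rad), for 0.1 s.
3. then the last cap (cap_6) (value of joint cap_6 below 0.15 rad), for 0.1 s.
At the end, for the whole second after the job is handed in: All seven caps are folded down to within 0.15 rad of flat, and the carousel stands flat and at rest with its centre and the middle seat (seat_3) within 25 mm of where they were (value of joint each of cap_0, cap_1, cap_2, cap_3, cap_4, cap_5, cap_6 below 0.15 rad and distance of each of seat_3, carousel from where it was at the start of the episode below 0.025 m and angle between carousel's own z axis and vertical below 0.03 rad and linear speed of carousel below 0.01 m/s); the robot touches nothing.
It fails at once if the carousel is lifted 6 mm, tipped 0.08 rad, or shoved or turned by more than 25 mm (height (world z) of carousel above 0.006 m or angle between carousel's own z axis and vertical above 0.08 rad or distance of any of carousel, seat_3 from where it was at the start of the episode above 0.025 m).
It fails at once if a cap is bent further open, past 1.05 rad (value of joint any of cap_0, cap_1, cap_2, cap_3, cap_4, cap_5, cap_6 above 1.05 rad).
It fails at once if the fingers press on the carousel with more than 35 N (contact force between the fingers and carousel above 35 N).
It fails at once if the finger is raised well off the row (about 30 mm) after the first cap is shut and before the last one is (value of joint cap_0 below 0.15 rad and not (value of joint cap_6 below 0.15 rad) and z of the grasp point in the frame of carousel above 0.098 m).
It fails at once if a bystander is moved more than 20 mm (distance of any of rack, vial, beaker, dish from where it was at the start of the episode above 0.02 m).
It also fails if it takes over 48 s, if anything falls off the work surface, if the arm or the gripper's body presses on something with over 40 N, if the wrist force passes 120 N, or if a joint passes its speed limit or range.

### The arm

A 7-joint arm with a two-finger parallel gripper is mounted at the origin on a cart in front of the work surface, level with it; the furniture and walls round the work are solid. World frame = base frame: x ahead of the robot, y to its left, z up, the work surface at z = 0. Lengths are in m, angles in rad, forces in N, time in s.
With the tool pointing down it reaches from about 0.425 to 0.925 m from the base axis. Payload 6.8 kg.
Tool frame: the origin (TCP) lies at the very end of the fingers, on their centre line; the grasp point (between the pads) lies 19 mm behind it; z points along the fingers, y is the line along which they close (so a half turn about z gives the same grasp; the last joint's range is limited). The gripper opens to 85 mm and grips with 20 to 120 N. Pads are 22 mm wide; open, the fingers measure 114 mm over their backs; the gripper's body (76 mm by 85 mm) begins 54 mm behind the grasp point. The pads swing forward as they close: fully open they stand 13 mm farther back than shut.
Start: joints at [1.219, 0.477, 0.022, 1.555, -0.011, 1.109, -0.083], TCP at [0.163, -0.655, 0.207] pointing down, gripper open.
Joint ranges: [-2.96, 2.96], [-0.34, 2.1], [-1.41, 1.46], [0.24, 2.44], [-1.37, 4.51], [0.17, 1.92], [-2.96, 2.96]. Speed limits (rad/s): [2.39, 2.39, 3.14, 3.14, 3.14, 3.14, 3.14].

### API

Orientations are given as a rotation vector (axis times angle).
In Python, from bench import r gives the robot as it stands.
- The arm moves only by the tool play_rows, never from a script. Its argument "targets" is text: rows parted by semicolons, each of 5 numbers parted by spaces: the closure, from -1 (fully open) to 1 (shut), then the shift along the tool's x, y, z in m, then the turn about the tool's z in rad. In form: gripper dx dy dz spin; .... A call has 1 to 8 rows; each row is the pose to reach, as a shift and turn from the pose commanded when the call began, along the tool's axes at that moment; what a row does not reach only later rows make up. A row lasts 1/12 s, in which the tool goes at most 41.7 mm and 7.16 degrees, less where a joint would pass 70% of its speed; a pose out of reach is approached as far as the arm can. A call with a gripper value outside its range is refused whole. The fingers move at their own pace and stop on an object; "squeeze" is the grip in N (left out, the last holds). Time passes only in rows, so rows that repeat a pose let the fingers close. It gives the time, the measured TCP pose, the force, the opening and the grip force at its end, in the units of the state.
- r.get_obs(): the state, without advancing time (a new reading comes with each control period).
- r.grab_frame(name): name is "scene" or "top"; returns the picture (480x640x3 uint8, red, green, blue); there is no depth.
- r.camera_info(name): a dict with "fov_y" (degrees; the focal length in pixels is half the picture's height over the tangent of half this angle, whatever the lens; pixels are square), "cx", "cy" (the principal point, pixels), "position" and "rotation" of the camera in the world. Camera axes: x right, y down, z forward; pixel columns grow to the right and rows downward; lengths in m; the calibration is good to about 2 mm. A picture is of the moment at which its call begins. camera_info takes no time and is no camera call.
- r.hand_in(): hands the job in; it is judged then, once.
The state is a dict: "clock": time; "joints": joint angles; "qvel": joint speeds; "tau": joint torques, N m; "tcp_pos": TCP position; "orientation": TCP orientation; "contact_force": force on the tool from outside, world axes, zero at the start; "moment": the same for the moment, N m; "grip_width": finger opening in m; "gripper_force": force on a finger pad.
Only numpy, scipy, OpenCV 4.12 (cv2) and the standard library are available. Lean on these libraries where they do the work, as an engineer would, in place of code of your own. Each camera call takes 0.05 s, during which the arm holds its last target. There are 200 camera calls.

## Working session

There is one attempt and no reset: what is moved stays moved. The work goes in short steps, Python scripts to look and compute and a tool call to move; the robot and the scene stay as the last step left them, time stands still between calls to the robot, and variables do not carry over. Pictures are saved under pics/ and viewed, at most 10 in all, crops included, and the job is handed in when it is done.

Besides the shell and the picture viewer there is one more tool, called after ">>>" as name(argument=value, ...) on one line, values as JSON. play_rows: Moves the arm, as the interface text tells. Its arguments: {"type":"object","properties":{"targets":{"type":"string"},"squeeze":{"type":"number"}},"required":["targets"]}

```bash
mkdir -p pics; python3 - <<'E'
from bench import r
import cv2
for n in("scene","top"):
    f=r.grab_frame(n); cv2.imwrite(f"pics/{n}0.png",f[:,:,::-1]); print(n,r.camera_info(n))
print(r.get_obs())
E
```

```text
scene {'fov_y': 44.41826791347555, 'cx': 317.2283353033483, 'cy': 236.98038772846542, 'position': array([-0.49274097,  0.41669911,  0.660021  ]), 'rotation': array([-1.29906785,  1.91314762, -1.13122785])}
top {'fov_y': 52.40463368831345, 'cx': 319.8388011730407, 'cy': 242.48882056964024, 'position': array([0.31531742, 0.00896127, 1.15916208]), 'rotation': array([-2.15565746,  2.11029958, -0.2101266 ])}
{'clock': 0.1, 'joints': array([ 1.21891817,  0.47773665,  0.02237618,  1.55632951, -0.0114774 ,
        1.10931134, -0.08312862]), 'qvel': array([-0.00099021, -0.00147961,  0.00134176, -0.00169561,  0.00039012,
       -0.00039732,  0.00137062]), 'tau': array([ 3.88665096e-03, -5.97760785e+01,  1.61332246e+00, -2.81952113e+01,
        1.27583864e-02,  5.09690261e-03,  1.29867880e-05]), 'tcp_pos': array([ 0.16274828, -0.65450319,  0.2063205 ]), 'orientation': array([-3.11668395e+00, -3.81737928e-01,  5.58489852e-04]), 'contact_force': array([-0.68409474, -0.35924879,  0.01742972]), 'moment': array([-0.02219752,  0.04979261, -0.00865594]), 'gripper_force': 0.0, 'grip_width': 0.08551071029512425}
```

View pics/top0.png

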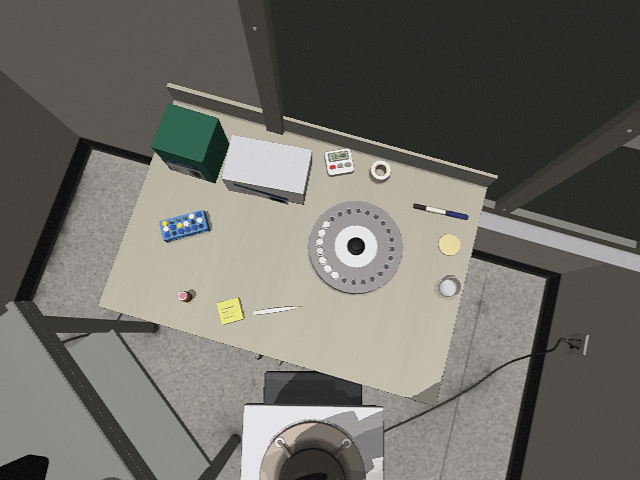

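View pics/scene0.png

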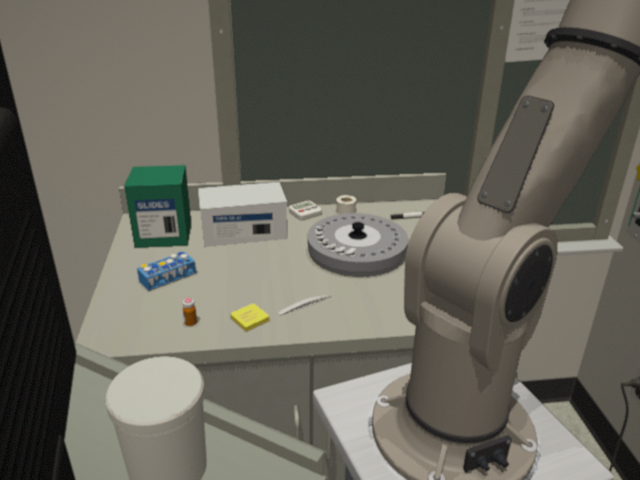

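The top view shows the carousel at about (355,247), with its caps on the left (+y) side from (326,226) to (335,275). The scene view shows the same layout. Next I'll measure the holes and caps.

```bash
cat > h.py <<'E'
import numpy as np,cv2
from scipy.spatial.transform import Rotation as R
from bench import r
def cast(n,uv,z):
    c=r.camera_info(n);f=240/np.tan(np.radians(c["fov_y"]/2));uv=np.atleast_2d(uv)
    d=np.c_[(uv[:,0]-c["cx"])/f,(uv[:,1]-c["cy"])/f,np.ones(len(uv))]@R.from_rotvec(c["rotation"]).as_matrix().T
    p=c["position"];return p+d*((z-p[2])/d[:,2])[:,None]
def proj(n,P):
    c=r.camera_info(n);f=240/np.tan(np.radians(c["fov_y"]/2))
    q=(np.atleast_2d(P)-c["position"])@R.from_rotvec(c["rotation"]).as_matrix()
    return np.c_[q[:,0]/q[:,2]*f+c["cx"],q[:,1]/q[:,2]*f+c["cy"]]
E
python3 - <<'E'
from h import *
f=r.grab_frame("top");g=cv2.cvtColor(f,cv2.COLOR_RGB2GRAY)
big=cv2.resize(g[190:305,295:415],None,fx=5,fy=5,interpolation=cv2.INTER_CUBIC)
m=(big<88).astype(np.uint8)
n,_,st,ce=cv2.connectedComponentsWithStats(m)
C=[]
for s,c in zip(st[1:],ce[1:]):
    uv=(c+.5)/5-.5+[295,190]
    if 60<s[4]<900: C.append(uv)
C=np.array(C);P=cast("top",C,.04)[:,:2]
# keep holes: circle fit w/ known radius around the middle
from scipy.optimize import least_squares
k=cast("top",[[355,247]],.04)[0,:2]
d=np.linalg.norm(P-k,axis=1);P=P[(d>.07)&(d<.1)]
s=least_squares(lambda q:np.linalg.norm(P-q,axis=1)-.085,k,loss="soft_l1",f_scale=.002);c=s.x
a=np.degrees(np.arctan2(*(P-c).T[::-1]))
print(len(P),c,np.round(np.linalg.norm(P-c,axis=1)*1e3,1)); print(np.sort(a).round(1))
ph=np.degrees(np.angle(np.exp(1j*np.radians(a)*24).mean()))/24;print("phase mod15",ph)
hsv=cv2.cvtColor(f,cv2.COLOR_RGB2HSV)
v=cv2.cvtColor(f[190:305,295:415],cv2.COLOR_RGB2BGR);cv2.imwrite("pics/crop1.png",cv2.resize(v,None,fx=5,fy=5,interpolation=cv2.INTER_CUBIC))
E
```

```text
17 [ 0.51493906 -0.08955268] [85.  85.  84.8 85.2 85.  85.3 85.4 84.9 85.2 84.6 85.  85.  85.6 85.1
 84.9 84.9 85.2]
[-168.4 -153.3 -138.2 -123.5 -108.3  -93.1  -78.3  -63.2  -48.1  -33.2
  -18.1   -3.4   11.5   26.5   41.6  161.7  176.6]
phase mod15 -3.3138989156184415
```

View pics/crop1.png

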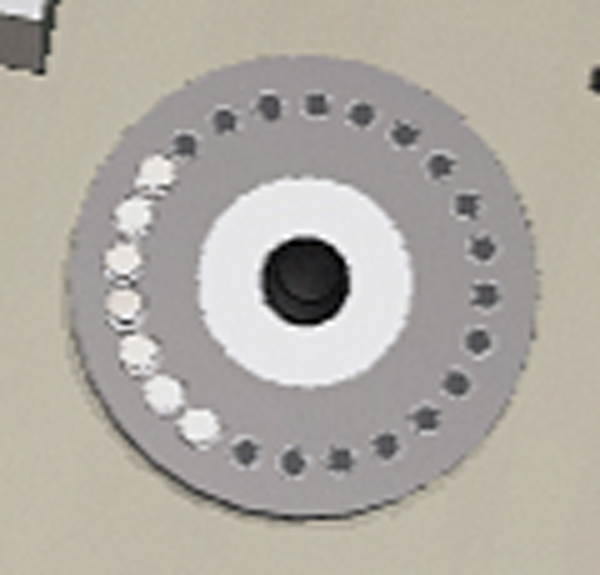

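The crop shows seven caps at about (155,173) to (200,427), with clean open holes on either side. Carousel centre is (0.515,-0.0896). Going counter-clockwise, cap_0 is at 56.7° (the far end) and cap_6 at 146.7°.

```bash
cat >> h.py <<'E'
C=np.array([.5149,-.0896])
def pose():
    o=r.get_obs();M=R.from_rotvec(o["orientation"]).as_matrix();return o,o["tcp_pos"],M
def plan(way):
    "way: (theta deg, radius, z) -> dx dy dz spin from the measured pose; tool x along the tangent"
    o,p,M=pose();h0=np.degrees(np.arctan2(M[1,0],M[0,0]))
    print("t",o["clock"].round(2),"tcp",p.round(4),"F",o["contact_force"].round(1),"head",h0.round(1),"tilt",M[2,:].round(4),"w",o["grip_width"].round(4),"j7",o["joints"][6].round(2))
    for th,ra,z in way:
        a=np.radians(th);q=np.r_[C+ra*np.array([np.cos(a),np.sin(a)]),z]
        d=M.T@(q-p);s=-np.radians((th-90-h0+180)%360-180)
        print(th,z,d.round(4),s.round(3))
E
python3 - <<'E'
from h import *
plan([(36,.085,.2)])
print(cast("top",[[303,203],[312,152],[448,287],[228,182]],.0)[:,:2].round(3), cast("top",[[306,192]],.1)[:,:2])
E
```

```text
Traceback (most recent call last):
  File "h.py", line 18, in plan
    print("t",o["clock"].round(2),"tcp",p.round(4),"F",o["contact_force"].round(1),"head",h0.round(1),"tilt",M[2,:].round(4),"w",o["grip_width"].round(4),"j7",o["joints"][6].round(2))
              ^^^^^^^^^^^^^^^^
AttributeError: 'float' object has no attribute 'round'
```

```bash
sed -i 's/o\["clock"\].round(2)/round(o["clock"],2)/;s/o\["grip_width"\].round(4)/round(float(o["grip_width"]),4)/' h.py
python3 - <<'E'
from h import *
plan([(36,.085,.2)])
print(cast("top",[[303,203],[312,152],[448,287],[228,182]],.0)[:,:2].round(3), cast("top",[[306,192]],.1)[:,:2])
E
```

```text
t 0.15 tcp [ 0.1628 -0.6546  0.2065] F [-0.7 -0.4  0.9] head 14.0 tilt [-1.0e-04 -1.4e-03 -1.0e+00] w 0.0855 j7 -0.08
36 0.2 [ 0.5569 -0.4952  0.0071] 1.186
[[ 0.626  0.037]
 [ 0.758  0.018]
 [ 0.427 -0.314]
 [ 0.675  0.223]] [[0.62459776 0.02838045]]
```

>>> play_rows(targets="1 0.1 -0.09 0 0.1; 1 0.2 -0.18 0 0.2; 1 0.3 -0.27 0 0.3; 1 0.4 -0.36 0 0.4; 1 0.5 -0.45 0 0.5; 1 0.557 -0.495 0 0.6; 1 0.557 -0.495 0 0.8; 1 0.557 -0.495 0 1.0", squeeze=20)

```text
clock: 0.82
tcp_pos: [0.3465, -0.3848, 0.2072]
orientation: [-3.008, 0.905, 0.0]
contact_force: [0.8, -0.5, -0.2]
grip_width: -0.0
gripper_force: 0.0
```

```bash
python3 -c "
from h import *
plan([(36,.085,.1)])"
```

```text
t 0.82 tcp [ 0.3465 -0.3848  0.2072] F [ 0.8 -0.5 -0.2] head -33.5 tilt [-1.e-04 -2.e-04 -1.e+00] w -0.0 j7 -1.43
36 0.1 [ 0.0074 -0.4187  0.1072] 0.358
```

>>> play_rows(targets="1 0.007 -0.42 0 0.36; 1 0.007 -0.42 0 0.36; 1 0.007 -0.42 0 0.36; 1 0.007 -0.42 0 0.36; 1 0.007 -0.42 0 0.36; 1 0.007 -0.42 0 0.36; 1 0.007 -0.42 0 0.36; 1 0.007 -0.42 0 0.36")

```text
clock: 1.48
tcp_pos: [0.5247, -0.1225, 0.2072]
orientation: [2.801, -1.422, 0.0]
contact_force: [0.5, -1.1, -1.3]
grip_width: -0.0
gripper_force: 0.0
```

>>> play_rows(targets="1 0 -0.12 0 0; 1 0 -0.12 0 0; 1 0 -0.12 0 0; 1 0 -0.12 0 0; 1 0 -0.12 0 0")

```text
clock: 1.9
tcp_pos: [0.6218, -0.0511, 0.2063]
orientation: [-2.804, 1.416, 0.002]
contact_force: [-0.5, -0.4, -0.0]
grip_width: -0.0001
gripper_force: 0.0
```

```bash
python3 -c "
from h import *
plan([(36,.085,.06)])"
```

```text
t 1.9 tcp [ 0.6218 -0.0511  0.2063] F [-0.5 -0.4 -0. ] head -53.6 tilt [-1.3e-03  2.0e-04 -1.0e+00] w -0.0001 j7 -2.58
36 0.06 [-0.0316  0.0239  0.1464] 0.007
```

>>> play_rows(targets="1 -0.032 0.024 0 0; 1 -0.032 0.024 0.04 0; 1 -0.032 0.024 0.08 0; 1 -0.032 0.024 0.11 0; 1 -0.032 0.024 0.13 0; 1 -0.032 0.024 0.14 0; 1 -0.032 0.024 0.14 0; 1 -0.032 0.024 0.14 0")

```text
clock: 2.57
tcp_pos: [0.5826, -0.0428, 0.0678]
orientation: [2.8, -1.423, 0.0]
contact_force: [-0.2, 0.8, 0.8]
grip_width: 0.0
gripper_force: 0.0
```

```bash
python3 -c "
from h import *
plan([(36,.085,.0475),(40,.085,.0475),(44,.085,.0475),(48,.085,.0475)])
f=r.grab_frame('top');cv2.imwrite('pics/t2.png',cv2.resize(f[190:305,295:415,::-1],None,fx=5,fy=5,interpolation=cv2.INTER_CUBIC))
f=r.grab_frame('scene');cv2.imwrite('pics/s2.png',cv2.resize(f[190:290,290:430,::-1],None,fx=5,fy=5,interpolation=cv2.INTER_CUBIC))"
```

```text
t 2.57 tcp [ 0.5826 -0.0428  0.0678] F [-0.2  0.8  0.8] head -53.9 tilt [ 4.e-04  2.e-04 -1.e+00] w 0.0 j7 -2.63
36 0.0475 [-0.0019 -0.0027  0.0203] 0.002
40 0.0475 [-0.0078 -0.0025  0.0203] -0.068
44 0.0475 [-0.0137 -0.0019  0.0203] -0.138
48 0.0475 [-0.0196 -0.0009  0.0203] -0.207
```

View pics/s2.png

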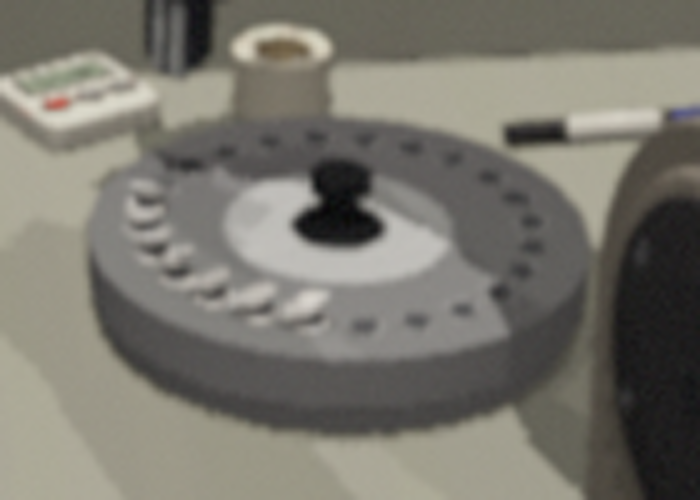

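The scene crop shows the ajar caps from (145,195) to (305,310), with a dark fingertip at about (180,60). I'll check where the fingertip should project.

```bash
python3 -c "
from h import *
o,p,M=pose()
print(p,(proj('scene',p)-[290,190])*5,(proj('top',p)-[295,190])*5)
a=np.radians([56.7,101.7,146.7]);P=np.c_[C[0]+.085*np.cos(a),C[1]+.085*np.sin(a),[.046]*3]
print((proj('scene',P)-[290,190])*5)"
```

```text
[ 0.58384198 -0.0423219   0.06894621] [[175.29990296 113.38286745]] [[207.29734786 118.20243   ]]
[[144.14256892 189.89592075]
 [174.36634512 261.8956006 ]
 [306.81172406 306.64182593]]
```

View pics/t2.png

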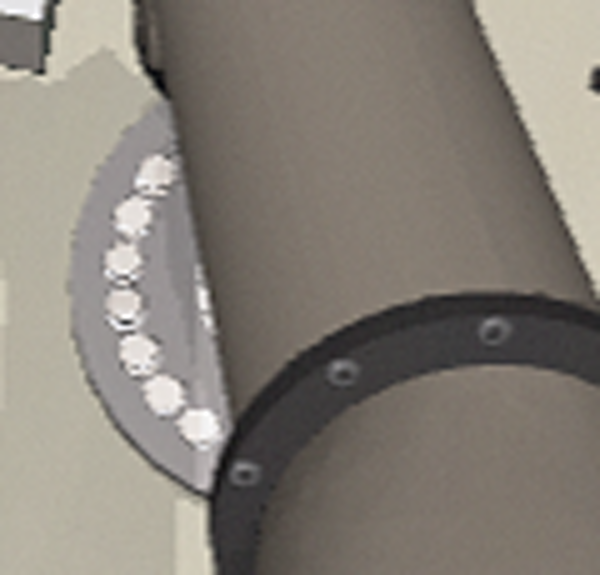

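The seat projections fit the caps. The fingertip is seen about 8 px above the projected TCP, so I'll zoom in.

```bash
python3 -c "
from h import *
f=r.grab_frame('scene');g=f[150:230,290:360,::-1]
cv2.imwrite('pics/s3.png',cv2.resize(cv2.convertScaleAbs(g,alpha=1.8),None,fx=7,fy=7,interpolation=cv2.INTER_NEAREST))
print((proj('scene',pose()[1])-[290,150])*7)"
```

```text
[[244.87069714 438.49439964]]
```

View pics/s3.png

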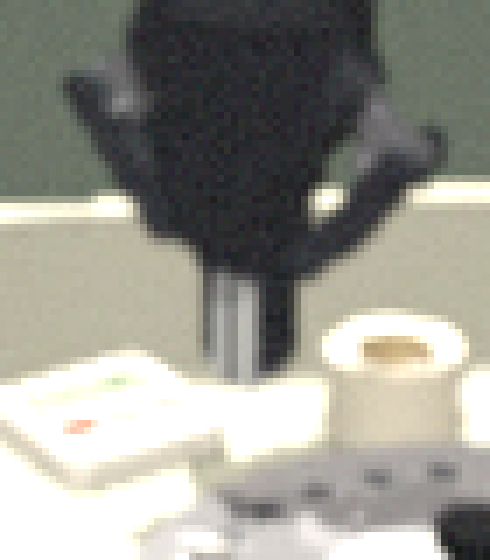

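The finger visibly ends about 8 px above where the TCP projects, so its end may be higher than reported. I'll check by feel on the bare disc before the row: go down gently and watch the force.

>>> play_rows(targets="1 -0.002 -0.003 0.005 0; 1 -0.002 -0.003 0.01 0; 1 -0.002 -0.003 0.015 0; 1 -0.002 -0.003 0.02 0; 1 -0.002 -0.003 0.022 0; 1 -0.002 -0.003 0.022 0; 1 -0.002 -0.003 0.022 0")

```text
clock: 3.3
tcp_pos: [0.5837, -0.0386, 0.045]
orientation: [2.801, -1.422, -0.001]
contact_force: [-0.5, 0.2, 0.6]
grip_width: -0.0002
gripper_force: 0.0
```

>>> play_rows(targets="1 0 0 0.001 0; 1 0 0 0.002 0; 1 0 0 0.003 0; 1 0 0 0.003 0")

```text
clock: 3.63
tcp_pos: [0.5838, -0.0385, 0.0421]
orientation: [2.801, -1.422, -0.0]
contact_force: [0.1, -0.4, -0.0]
grip_width: 0.0
gripper_force: 0.0
```

>>> play_rows(targets="1 0 0 0.001 0; 1 0 0 0.002 0; 1 0 0 0.003 0; 1 0 0 0.003 0")

```text
clock: 3.97
tcp_pos: [0.5837, -0.0385, 0.039]
orientation: [2.801, -1.422, -0.0]
contact_force: [0.2, -0.2, 0.3]
grip_width: -0.0
gripper_force: 0.0
```

```bash
python3 -c "
from h import *
o,p,M=pose()
f=r.grab_frame('scene');g=f[170:250,290:360,::-1]
cv2.imwrite('pics/s4.png',cv2.resize(cv2.convertScaleAbs(g,alpha=1.5),None,fx=7,fy=7,interpolation=cv2.INTER_NEAREST))
print(p,o['contact_force'],(proj('scene',p)-[290,170])*7)"
```

```text
[ 0.58372995 -0.03847926  0.03900452] [ 0.2193919  -0.16815529  0.27522418] [[233.03835639 383.9822063 ]]
```

View pics/s4.png

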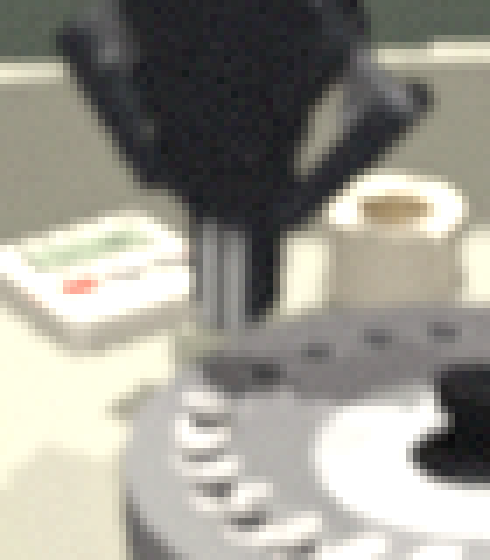

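The fingertip ends at about (225,328), 8 px above the projected TCP at (233,384), and there's no force at a nominal z of 0.039. So the real finger end is higher than reported, and I'll keep feeling downward.

>>> play_rows(targets="1 0 0 0.001 0; 1 0 0 0.002 0; 1 0 0 0.003 0; 1 0 0 0.004 0; 1 0 0 0.005 0; 1 0 0 0.006 0; 1 0 0 0.006 0; 1 0 0 0.006 0")

```text
clock: 4.68
tcp_pos: [0.5838, -0.0385, 0.0331]
orientation: [2.801, -1.422, -0.0]
contact_force: [-0.5, -0.3, -0.2]
grip_width: 0.0004
gripper_force: 0.0
```

>>> play_rows(targets="1 0 0 0.001 0; 1 0 0 0.002 0; 1 0 0 0.003 0; 1 0 0 0.004 0; 1 0 0 0.004 0")

```text
clock: 5.1
tcp_pos: [0.5838, -0.0385, 0.029]
orientation: [2.801, -1.422, -0.0]
contact_force: [-0.0, -0.7, 0.1]
grip_width: -0.0005
gripper_force: 0.0
```

>>> play_rows(targets="1 0 0 0.001 0; 1 0 0 0.002 0; 1 0 0 0.003 0; 1 0 0 0.003 0")

```text
clock: 5.43
tcp_pos: [0.5838, -0.0385, 0.026]
orientation: [2.801, -1.422, -0.0]
contact_force: [0.4, -0.0, -0.2]
grip_width: 0.0
gripper_force: 0.0
```

>>> play_rows(targets="1 0 0 0.001 0; 1 0 0 0.002 0; 1 0 0 0.002 0")

```text
clock: 5.68
tcp_pos: [0.5838, -0.0385, 0.024]
orientation: [2.801, -1.422, -0.0]
contact_force: [0.5, -0.8, 0.2]
grip_width: 0.0002
gripper_force: 0.0
```

```bash
python3 -c "
from h import *
o,p,M=pose()
f=r.grab_frame('scene');g=f[170:250,290:360,::-1]
cv2.imwrite('pics/s5.png',cv2.resize(cv2.convertScaleAbs(g,alpha=1.5),None,fx=7,fy=7,interpolation=cv2.INTER_NEAREST))
print(p,o['contact_force'],(proj('scene',p)-[290,170])*7)"
```

```text
[ 0.58376399 -0.03847427  0.02403915] [ 0.50747713 -0.84642592  0.17606178] [[232.31320543 424.81499025]]
```

View pics/s5.png

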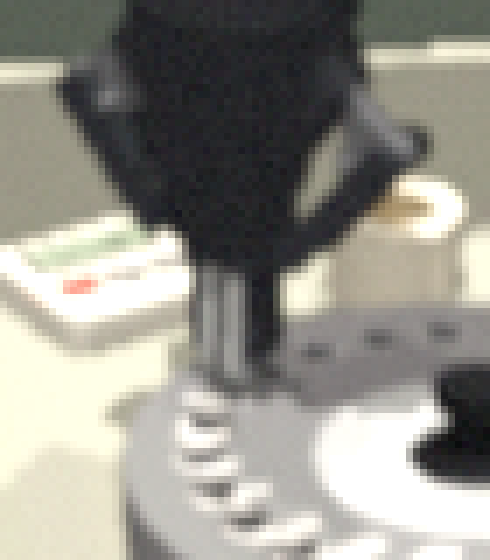

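The fingertip is now at about (225,380), almost on the disc, so the reading is roughly 16 mm below the real finger end. I'll go on in 0.5 mm steps.

>>> play_rows(targets="1 0 0 0.0005 0; 1 0 0 0.001 0; 1 0 0 0.001 0")

```text
clock: 5.98
tcp_pos: [0.5839, -0.0385, 0.0232]
orientation: [-2.801, 1.422, 0.0]
contact_force: [0.4, 0.7, -0.3]
grip_width: 0.0003
gripper_force: 0.0
```

>>> play_rows(targets="1 0 0 0.0005 0; 1 0 0 0.001 0; 1 0 0 0.001 0")

```text
clock: 6.23
tcp_pos: [0.5838, -0.0385, 0.0221]
orientation: [2.801, -1.422, -0.0]
contact_force: [0.2, 0.1, 0.1]
grip_width: 0.0001
gripper_force: 0.0
```

>>> play_rows(targets="1 0 0 0.0005 0; 1 0 0 0.001 0; 1 0 0 0.001 0")

```text
clock: 6.48
tcp_pos: [0.5838, -0.0385, 0.0211]
orientation: [2.801, -1.422, -0.0]
contact_force: [-0.8, 0.2, -0.2]
grip_width: -0.0002
gripper_force: 0.0
```

>>> play_rows(targets="1 0 0 0.0005 0; 1 0 0 0.0005 0; 1 0 0 0.0005 0")

```text
clock: 6.73
tcp_pos: [0.5838, -0.0386, 0.0207]
orientation: [2.801, -1.422, -0.0]
contact_force: [-1.4, -1.1, -0.2]
grip_width: -0.0003
gripper_force: 0.0
```

>>> play_rows(targets="1 0 0 0.0005 0; 1 0 0 0.0005 0; 1 0 0 0.0005 0")

```text
clock: 6.98
tcp_pos: [0.5838, -0.0385, 0.0202]
orientation: [2.801, -1.422, -0.0]
contact_force: [0.5, -0.1, 0.7]
grip_width: 0.0001
gripper_force: 0.0
```

```bash
python3 -c "
from h import *
o,p,M=pose();print(o['tau'].round(2),o['moment'].round(2),o['contact_force'])
f=r.grab_frame('scene');g=f[190:240,300:350,::-1]
cv2.imwrite('pics/s6.png',cv2.resize(cv2.convertScaleAbs(g,alpha=1.8),None,fx=11,fy=11,interpolation=cv2.INTER_CUBIC))
for z in (.03,.04,.05):print(z,(proj('scene',[p[0],p[1],z])-[300,190])*11)"
```

```text
[-0.000e+00 -5.662e+01 -5.500e-01 -1.947e+01  1.000e-02 -0.000e+00
 -0.000e+00] [-0.01 -0.04 -0.04] [ 0.50624074 -0.09356262  0.74638904]
0.03 [[255.61896552 421.84278203]]
0.04 [[256.32513532 378.81280228]]
0.05 [[257.03652903 335.46450742]]
```

View pics/s6.png

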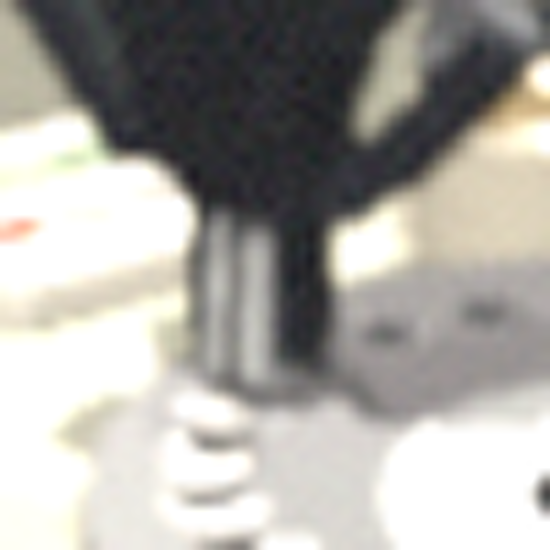

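The finger's bottom edge is at about (250,390). Its near corner is closer to the camera, so the true tip is at z≈0.043. I'll keep feeling down.

>>> play_rows(targets="1 0 0 0.0005 0; 1 0 0 0.001 0; 1 0 0 0.001 0")

```text
clock: 7.28
tcp_pos: [0.5838, -0.0385, 0.0191]
orientation: [2.801, -1.422, -0.0]
contact_force: [0.5, -0.8, -0.1]
grip_width: -0.0002
gripper_force: 0.0
```

>>> play_rows(targets="1 0 0 0.0005 0; 1 0 0 0.001 0; 1 0 0 0.001 0")

```text
clock: 7.53
tcp_pos: [0.5838, -0.0385, 0.0181]
orientation: [2.801, -1.422, -0.0]
contact_force: [0.4, 0.1, 0.3]
grip_width: 0.0003
gripper_force: 0.0
```

>>> play_rows(targets="1 0 0 0.0005 0; 1 0 0 0.001 0; 1 0 0 0.001 0")

```text
clock: 7.78
tcp_pos: [0.5838, -0.0385, 0.0171]
orientation: [2.801, -1.422, -0.0]
contact_force: [-0.0, 0.7, -0.8]
grip_width: -0.0002
gripper_force: 0.0
```

>>> play_rows(targets="1 0 0 0.0005 0; 1 0 0 0.0005 0; 1 0 0 0.0005 0")

```text
clock: 8.03
tcp_pos: [0.5839, -0.0385, 0.0167]
orientation: [-2.801, 1.422, 0.0]
contact_force: [-0.3, 0.4, -0.3]
grip_width: -0.0
gripper_force: 0.0
```

>>> play_rows(targets="1 0 0 0.0005 0; 1 0 0 0.0005 0; 1 0 0 0.0005 0")

```text
clock: 8.28
tcp_pos: [0.5839, -0.0385, 0.0162]
orientation: [2.801, -1.422, 0.0]
contact_force: [0.2, 0.1, 0.2]
grip_width: -0.0
gripper_force: 0.0
```

```bash
python3 -c "
from h import *
f=r.grab_frame('scene');now=cv2.convertScaleAbs(cv2.cvtColor(f,cv2.COLOR_RGB2GRAY)[170:250,290:360],alpha=1.5)
for n in('s4','s5'):
    g=cv2.cvtColor(cv2.imread(f'pics/{n}.png'),cv2.COLOR_BGR2GRAY)[3::7,3::7]
    print(n);print(g[44:62,28:41])
print('now');print(now[44:62,28:41]); o=r.get_obs();print(o['tau'][:4],o['contact_force'],o['moment'])
"
```

```text
s4
[[160 162 142 114 141 151 122  73  50  66 105 152 193]
 [157 154 138 110 139 153 125  93  75  98 137 159 170]
 [160 151 135 113 136 149 132 114 114 129 149 154 153]
 [169 160 147 138 144 146 137 131 136 141 146 143 147]
 [171 167 161 155 150 147 141 141 142 143 144 142 142]
 [165 160 155 148 143 146 139 142 142 143 141 141 137]
 [151 140 128 121 129 131 127 125 131 133 130 130 130]
 [129 115 111 104 107 106 104 106 107 109 108 115 123]
 [138 105  94  95  95  98  95  93  80  76  83  93 115]
 [157 113  93  93  95  95 100  99  75  66  68  80 103]
 [167 137 109 100  94  95  93  98  88  82  85  94 113]
 [193 179 150 126 102  93  94 105 111 110 113 129 143]
 [238 223 207 174 143 122 129 149 148 149 151 160 172]
 [239 237 225 205 181 165 172 183 178 177 173 179 181]
 [202 207 208 195 181 177 185 190 183 179 179 179 182]
 [148 154 159 154 150 167 182 184 179 179 179 178 178]
 [128 123 129 146 158 165 177 179 177 178 178 178 176]
 [214 201 203 217 202 172 173 178 179 179 180 179 180]]
s5
[[111 157 146 112 139 150 116  64  34  36  34  74 151]
 [111 156 145 114 140 151 118  68  39  37  33  5
[... 1324 characters left out ...]
51  93]
 [116 146 123 122 158 154 122  64  42  38  38  54  92]
 [118 144 123 118 156 156 120  64  42  48  58  70  94]
 [134 144 122 117 158 158 123  76  62  76  86  93  96]
 [171 158 135 123 152 154 129 102  86  92  98 105 108]
 [226 213 192 160 158 153 141 124 114 111 110 126 142]
 [236 231 220 195 180 170 170 166 154 147 150 159 171]
 [198 207 207 194 180 177 184 184 176 172 176 177 177]
 [148 159 159 152 153 170 180 183 182 178 180 178 178]
 [130 122 132 147 154 165 176 178 177 177 180 177 180]
 [214 202 202 216 198 170 176 180 180 177 180 178 178]]
[-8.38599099e-04 -5.67854083e+01 -5.41901886e-01 -1.92817408e+01] [-0.45900048  0.40026293  0.99625139] [ 0.01014575 -0.06731816 -0.00579417]
```

>>> play_rows(targets="1 0 0 0.0005 0; 1 0 0 0.001 0; 1 0 0 0.001 0")

```text
clock: 8.58
tcp_pos: [0.584, -0.0385, 0.016]
orientation: [2.801, -1.422, 0.0]
contact_force: [-2.8, 0.6, 9.0]
grip_width: -0.0002
gripper_force: 3.9
```

>>> play_rows(targets="1 0 0 0.0005 0; 1 0 0 0.0005 0; 1 0 0 0.0005 0")

```text
clock: 8.83
tcp_pos: [0.584, -0.0385, 0.016]
orientation: [2.801, -1.422, 0.001]
contact_force: [-4.2, 0.2, 13.2]
grip_width: -0.0
gripper_force: 6.1
```

>>> play_rows(targets="1 0 0 0.0005 0; 1 0 0 0.0005 0; 1 0 0 0.0005 0")

```text
clock: 9.08
tcp_pos: [0.584, -0.0385, 0.016]
orientation: [2.801, -1.422, 0.001]
contact_force: [-6.5, -0.1, 16.4]
grip_width: -0.0
gripper_force: 8.3
```

Contact comes at a reading of 0.016, with the disc top at 0.040, so there is a 24 mm offset. A shut cap's top therefore reads 0.022, and I'll sweep at about 0.0228. First I'll raise to that.

>>> play_rows(targets="1 0 0 -0.004 0; 1 0 0 -0.009 0; 1 0 0 -0.009 0; 1 0 0 -0.009 0")

```text
clock: 9.42
tcp_pos: [0.5842, -0.0385, 0.0234]
orientation: [-2.801, 1.422, -0.001]
contact_force: [0.1, 0.6, 0.3]
grip_width: 0.0003
gripper_force: 0.0
```

```bash
python3 -c "
from h import *
plan([(t,.085,.0228) for t in (38,40,42,44,46,48,50,52)])"
```

```text
t 9.42 tcp [ 0.5842 -0.0385  0.0234] F [0.1 0.6 0.3] head -53.8 tilt [ 4.e-04 -5.e-04 -1.e+00] w 0.0003 j7 -2.65
38 0.0228 [-0.0024  0.0011  0.0006] -0.032
40 0.0228 [-0.0053  0.0013  0.0006] -0.067
42 0.0228 [-0.0083  0.0015  0.0006] -0.102
44 0.0228 [-0.0112  0.0019  0.0006] -0.137
46 0.0228 [-0.0142  0.0023  0.0006] -0.172
48 0.0228 [-0.0171  0.0029  0.0006] -0.206
50 0.0228 [-0.02    0.0035  0.0006] -0.241
52 0.0228 [-0.0228  0.0043  0.0006] -0.276
```

>>> play_rows(targets="1 -0.0024 0.001 0.0005 -0.032; 1 -0.0053 0.0013 0.0005 -0.067; 1 -0.0083 0.0015 0.0005 -0.102; 1 -0.0112 0.0019 0.0005 -0.137; 1 -0.0142 0.0023 0.0005 -0.172; 1 -0.0171 0.0029 0.0005 -0.206; 1 -0.02 0.0035 0.0005 -0.241; 1 -0.0228 0.0043 0.0005 -0.276")

```text
clock: 10.08
tcp_pos: [0.5668, -0.0223, 0.0229]
orientation: [-2.972, 1.018, -0.0]
contact_force: [0.3, -0.7, 1.3]
grip_width: -0.0005
gripper_force: 0.4
```

```bash
python3 -c "
from h import *
plan([(t,.085,.0228) for t in (54,56,58,60,62,64,66,68)])"
```

```text
t 10.08 tcp [ 0.5668 -0.0223  0.0229] F [ 0.3 -0.7  1.3] head -37.8 tilt [ 1.e-04 -3.e-04 -1.e+00] w -0.0005 j7 -2.45
54 0.0228 [-0.0024  0.0001  0.0001] -0.031
56 0.0228 [-0.0054  0.0002  0.0001] -0.066
58 0.0228 [-0.0083  0.0005  0.0001] -0.101
60 0.0228 [-0.0113  0.0008  0.0001] -0.136
62 0.0228 [-0.0142  0.0013  0.0001] -0.171
64 0.0228 [-0.0171  0.0018  0.0001] -0.206
66 0.0228 [-0.02    0.0025  0.0001] -0.241
68 0.0228 [-0.0229  0.0032  0.0001] -0.276
```

>>> play_rows(targets="1 -0.003 0.0001 0 -0.035; 1 -0.006 0.0002 0 -0.07; 1 -0.009 0.0005 0 -0.105; 1 -0.012 0.0008 0 -0.14; 1 -0.015 0.0013 0 -0.175; 1 -0.0178 0.0019 0 -0.21; 1 -0.0206 0.0025 0 -0.244; 1 -0.0234 0.0033 0 -0.279")

```text
clock: 10.75
tcp_pos: [0.5463, -0.0106, 0.0228]
orientation: [-3.085, 0.595, -0.0]
contact_force: [1.2, -0.6, 0.8]
grip_width: 0.0001
gripper_force: 0.4
```

```bash
python3 -c "
from h import *
plan([(t,.085,.0228) for t in (70,84)])
f=r.grab_frame('top');cv2.imwrite('pics/t4.png',f[:,:,::-1])"
```

```text
t 10.75 tcp [ 0.5463 -0.0106  0.0228] F [ 1.2 -0.6  0.8] head -21.8 tilt [ 1.e-04 -1.e-04 -1.e+00] w 0.0001 j7 -2.25
70 0.0228 [-0.0025  0.     -0.    ] -0.032
84 0.0228 [-0.023   0.0032 -0.    ] -0.276
```

Forces are about 1 N and the tool is tracking the arc well. Continuing.

>>> play_rows(targets="1 -0.003 0.0001 0 -0.035; 1 -0.006 0.0002 0 -0.07; 1 -0.009 0.0005 0 -0.105; 1 -0.012 0.0008 0 -0.14; 1 -0.015 0.0013 0 -0.175; 1 -0.0178 0.0019 0 -0.21; 1 -0.0206 0.0025 0 -0.244; 1 -0.0234 0.0033 0 -0.279")

```text
clock: 11.47
tcp_pos: [0.5235, -0.0049, 0.0228]
orientation: [-3.137, 0.162, -0.0]
contact_force: [1.2, 0.0, 0.5]
grip_width: 0.0002
gripper_force: 0.4
```

>>> play_rows(targets="1 -0.003 0.0001 0 -0.035; 1 -0.006 0.0002 0 -0.07; 1 -0.009 0.0005 0 -0.105; 1 -0.012 0.0008 0 -0.14; 1 -0.015 0.0013 0 -0.175; 1 -0.0178 0.0019 0 -0.21; 1 -0.0206 0.0025 0 -0.244; 1 -0.0234 0.0033 0 -0.279")

```text
clock: 12.13
tcp_pos: [0.4998, -0.0057, 0.0228]
orientation: [-3.129, -0.276, -0.0]
contact_force: [0.3, 0.4, 1.1]
grip_width: 0.0
gripper_force: 0.4
```

```bash
python3 -c "
from h import *
plan([(t,.085,.0228) for t in (102,116)])"
```

```text
t 12.13 tcp [ 0.4998 -0.0057  0.0228] F [0.3 0.4 1.1] head 10.1 tilt [ 1.e-04 -1.e-04 -1.e+00] w 0.0 j7 -1.82
102 0.0228 [-0.0026  0.0003 -0.    ] -0.033
116 0.0228 [-0.0231  0.0035 -0.    ] -0.278
```

>>> play_rows(targets="1 -0.003 0.0001 0 -0.035; 1 -0.006 0.0002 0 -0.07; 1 -0.009 0.0005 0 -0.105; 1 -0.012 0.0008 0 -0.14; 1 -0.015 0.0013 0 -0.175; 1 -0.0178 0.0019 0 -0.21; 1 -0.0206 0.0025 0 -0.244; 1 -0.0234 0.0035 0 -0.279")

```text
clock: 12.8
tcp_pos: [0.4773, -0.0132, 0.0228]
orientation: [-3.06, -0.709, -0.0]
contact_force: [0.1, -0.4, 0.1]
grip_width: 0.0001
gripper_force: 0.3
```

>>> play_rows(targets="1 -0.003 0.0001 0 -0.035; 1 -0.006 0.0002 0 -0.07; 1 -0.009 0.0005 0 -0.105; 1 -0.012 0.0008 0 -0.14; 1 -0.015 0.0013 0 -0.175; 1 -0.0178 0.0019 0 -0.21; 1 -0.0206 0.0025 0 -0.244; 1 -0.0234 0.0035 0 -0.279")

```text
clock: 13.47
tcp_pos: [0.4577, -0.0266, 0.0227]
orientation: [-2.932, -1.127, 0.0]
contact_force: [0.9, -0.1, 0.2]
grip_width: 0.0001
gripper_force: 0.3
```

```bash
python3 -c "
from h import *
plan([(t,.085,.0228) for t in (134,148,156)])"
```

```text
t 13.47 tcp [ 0.4577 -0.0266  0.0227] F [ 0.9 -0.1  0.2] head 42.1 tilt [ 0.e+00 -2.e-04 -1.e+00] w 0.0001 j7 -1.33
134 0.0228 [-0.0026  0.0001 -0.0001] -0.034
148 0.0228 [-0.0231  0.0034 -0.0001] -0.278
156 0.0228 [-0.0342  0.0074 -0.0001] -0.418
```

>>> play_rows(targets="1 -0.003 0.0001 0 -0.035; 1 -0.006 0.0002 0 -0.07; 1 -0.009 0.0005 0 -0.105; 1 -0.012 0.0008 0 -0.14; 1 -0.015 0.0013 0 -0.175; 1 -0.0178 0.0019 0 -0.21; 1 -0.0206 0.0025 0 -0.244; 1 -0.0234 0.0035 0 -0.279")

```text
clock: 14.13
tcp_pos: [0.4425, -0.0449, 0.0227]
orientation: [-2.747, -1.524, 0.001]
contact_force: [-0.7, -0.3, 0.3]
grip_width: 0.0002
gripper_force: 0.3
```

>>> play_rows(targets="1 -0.003 0.0001 0 -0.035; 1 -0.006 0.0002 0 -0.07; 1 -0.009 0.0005 0 -0.105; 1 -0.012 0.0008 0 -0.14; 1 -0.012 0.0008 0 -0.14")

```text
clock: 14.55
tcp_pos: [0.4365, -0.0561, 0.0225]
orientation: [-2.635, -1.71, 0.002]
contact_force: [-1.0, 0.3, 0.4]
grip_width: 0.0001
gripper_force: 0.2
```

```bash
python3 -c "
from h import *
plan([(156,.085,.0228)])
A=r.grab_frame('scene')[190:260,300:380,::-1];B=cv2.imread('pics/scene0.png')[190:260,300:380]
cv2.imwrite('pics/cmp.png',cv2.resize(np.vstack([cv2.resize(x,None,fx=4,fy=4,interpolation=cv2.INTER_CUBIC) for x in(B,A)]),None,fx=1,fy=1))"
```

```text
t 14.55 tcp [ 0.4365 -0.0561  0.0225] F [-1.   0.3  0.4] head 66.0 tilt [-6.e-04 -8.e-04 -1.e+00] w 0.0001 j7 -0.92
156 0.0228 [ 0.0013  0.0003 -0.0003] -0.0
```

View pics/cmp.png

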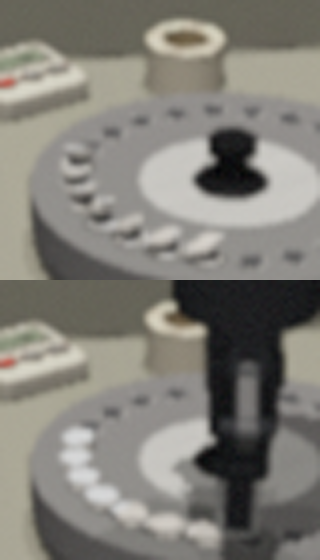

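The comparison shows all seven caps, from (78,437) to (205,530), now flat, with the carousel unmoved and the finger just past cap_6. Now I'll lift straight up.

>>> play_rows(targets="1 0 0 -0.01 0; 1 0 0 -0.03 0; 1 0 0 -0.06 0; 1 0 0 -0.1 0; 1 0 0 -0.12 0; 1 0 0 -0.12 0; 1 0 0 -0.12 0")

```text
clock: 15.18
tcp_pos: [0.438, -0.0557, 0.1443]
orientation: [2.634, 1.707, 0.003]
contact_force: [-0.3, 0.4, 0.6]
grip_width: 0.0002
gripper_force: 0.0
```

```bash
python3 -c "
from h import *
o,p,M=pose();print(p,o['contact_force'],abs(o['qvel']).max())
A=cv2.cvtColor(r.grab_frame('scene'),cv2.COLOR_RGB2HSV)[190:260,300:365];B=cv2.cvtColor(cv2.imread('pics/scene0.png'),cv2.COLOR_BGR2HSV)[190:260,300:365]
a=np.radians(56.7+15*np.arange(7));P=np.c_[C[0]+.085*np.cos(a),C[1]+.085*np.sin(a),[.046]*7]
uv=proj('scene',P)
for n,X in(('before',B),('after',A)):
    m=((X[...,2]>165)&(X[...,1]<40)).astype(np.uint8);m[:, 35:][:50]=0
    k,_,s,c=cv2.connectedComponentsWithStats(m);print(n,[(np.round(q+[300,190],1).tolist(),int(t[4])) for q,t in zip(c[1:],s[1:]) if t[4]>5])
print(uv.round(1))
print(A[...,2][36:70:1,int(uv[6,0])-300-6:int(uv[6,0])-300+7][0:36:1][18:34])"
```

```text
[ 0.4380377  -0.05568269  0.14430339] [-0.25800201  0.43422906  0.63026441] 0.040239043112348126
before [([303.9, 202.1], 13), ([310.9, 223.9], 606), ([318.0, 226.5], 6), ([317.3, 231.7], 15), ([321.1, 236.6], 7), ([325.1, 239.8], 10), ([352.5, 244.0], 190), ([331.5, 244.9], 21), ([339.9, 248.3], 33)]
after [([303.9, 202.1], 14), ([311.0, 223.9], 600), ([330.4, 242.7], 269), ([346.7, 242.1], 66)]
[[318.8 228. ]
 [318.2 232.8]
 [320.2 237.7]
 [324.9 242.4]
 [332.  246.4]
 [341.  249.5]
 [351.4 251.3]]
[[161 165 170 175 177 179 179 180 176 168 152 144 139]
 [136 141 148 154 160 163 168 172 177 180 173 162 144]
 [128 130 132 134 137 141 148 153 157 166 169 162 143]
 [128 128 129 129 129 129 131 133 137 145 148 150 140]
 [136 129 129 129 128 128 127 128 133 137 142 144 145]
 [157 138 130 132 137 141 143 141 139 141 143 145 147]
 [180 159 148 155 166 176 181 179 173 165 153 145 146]
 [182 169 177 187 196 201 204 203 200 194 179 159 145]
 [165 165 191 204 208 208 209 210 209 207 198 178 147]
 [134 148 181 192 200 205 205 205 205 204 200 184 145]
 [119 124 143 156 172 184 187 187 185 180 174 160 134]
 [122 120 117 125 144 162 169 173 165 151 131 119 120]
 [128 125 121 125 135 150 157 157 152 138 118 111 117]
 [130 129 128 130 132 135 133 132 134 130 125 121 119]
 [130 129 129 129 128 127 128 127 129 129 126 120 119]
 [127 127 128 129 129 130 130 128 131 128 123 119 118]]
```

```bash
python3 -c "
from bench import r
print(r.hand_in())"
```

```text
the job is handed in; nothing more can be done
None
```

I closed all seven caps in one light pass (about 1 N at the readings) from cap_0 to cap_6. In the images they look flat and the carousel looks unmoved. The finger was lifted clear and the job handed in at about 15 s; no verdict came back.

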